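# Hang up the valve puller, then ratchet the clamp onto a sensor housing

## Task

Clear the yellow valve puller out of the bench clamp and hang it by its eye on the free hook of the blue rack, letting go of it. Then pump the clamp's yellow trigger, squeezing it towards the black handle and letting it spring back, as often as needed until the jaw's sprung rubber pad presses the white sensor housing against the fixed anvil; move the jaw only with the trigger. Finish still holding the trigger squeezed, with the pad pushed about two thirds of the way into the jaw but not bottomed out, never crushing the housing, and leave the other things on the counter alone.

Things in the scene. Friction and masses are not known exactly. Their poses are not given: they have to be found in the camera images.
- clamp: Fixed bench ratchet clamp. Origin on the counter; x along the bar the way the jaw closes, y across, z up. Steel base plate x -125 to 185, 70 wide, 12 thick. Orange body x -108 to -12, 48 wide, up to z 62 (76 under the handle). Anvil face at x 152, 50 wide, up to z 62 (with 2 mm look-only facing). Only handle, trigger and the housing's stem (z 70) stand above z 63.
- handle_grip (a point): Pinch point of the fixed black handle, an upright post 12 mm thick along clamp x, 26 mm wide, from z 76 to z 142: point at clamp (-30, 0, 122). Its front (anvil side) face is at clamp x -24.
- trigger: Yellow upright trigger, 12 mm thick along clamp x, 24 mm wide, 70 mm tall (z 72 to 142), standing behind the handle (the side away from the anvil). Origin at its centre (z 107); axes as the clamp's.
- trigger_grip (a point): Pinch point of the trigger at z 122, in the middle of its thickness. Let out, it is 42 mm behind handle_grip, so handle and trigger measure 54 mm over their outer faces; squeezed home 32 mm.
- trigger_slide (a joint): Trigger travel towards the handle, 0 (let out) to 0.022 m (home). A spring of 2 to 4 N returns it when let go. Going forward it carries the jaw along 1:1 (within 2 mm a stroke); coming back it slips and the jaw stays. Squeeze force = return spring + 3 N jaw friction + pad force.
- jaw: Sliding orange jaw plate with its steel bar. Origin at clamp (jaw_slide, 0, 0); axes as the clamp's. The plate spans x -6 to +8, 44 wide, z 16 to 62; the 12 mm bar runs back to x -190 at z 40. It must not be pushed by the gripper.
- jaw_slide (a joint): Jaw travel towards the anvil, 0 to 0.112 m. 3 N of friction holds it; there is no other lock, so when the trigger is let out a hard pressed pad drives it back until the pad is only about 2 to 4 mm in.
- pad: Black rubber pad on the jaw's front, 8 thick, 40 wide, 36 high. Origin at the centre of its face, at clamp x = 28 mm + jaw_slide - pad_spring, z 36; axes as the clamp's.
- pad_spring (a joint): How far the pad is pushed back into the jaw, 0 (free) to 0.012 m (bottomed out). Its spring is 1.2 N per mm, so the clamping force is 1.2 N per mm; once bottomed out the force rises steeply.
- sensor: White plastic tyre pressure sensor housing with a brass stem on top, loose on the clamp's base plate (z 12), up to 4 mm short of the anvil. 34 along clamp x, 44 across, 36 high (stem to 58). Origin at the centre of the underside, axes about the clamp's.
- puller: Yellow valve puller, about 0.12 kg, lying across the clamp's base plate between pad and housing, over 25 mm clear on either side. Along its x: bar -62 to 50, 12 wide, 12 high; steel rod 11 thick, -60 to -86; ring eye in the plane of the tool centred at 70, 30 mm inside, 46 outside, 8 thick. Origin at the underside; balances at about x 10.
- puller_grip (a point): Middle of the handle bar, half height (puller x 0, z 6).
- puller_eye (a point): Centre of the ring eye (puller x +70, z 6).
- puller_tail (a point): Free end of the steel rod (puller x -86, z 6).
- rack: Fixed blue steel rack, 182 wide, 335 high, cross bars (10 thick) at z 60, 212 (24 high) and 325. Origin on the counter; x points away from the front, y along the width, z up. Two round steel hooks, 8 mm thick, 55 long, rise from the middle bar to the front at 50 degrees above level: the free one at y -45; the one at y 50 holds a fixed red tool.
- hook_tip (a point): Tip of the free hook (rack -40, -45, 257).
- hook_root (a point): Root of the free hook, at the cross bar (rack -5, -45, 215).
- bead_pad: Bystander: black plastic bead breaker pad, 100 x 60 x 18 mm, origin at the underside.
- gauge: Bystander: round nickel pressure gauge lying face up, 56 mm across, 24 high, stub 30 mm long towards its -x. Origin at the underside.
- valve_core: Bystander: small copper valve core standing upright, 16 mm across at the foot, 30 high. Origin at the underside.

How it is judged:
By the outcome, as a careful person would: the job done as asked, in the order asked, and still so for the second after the job is handed in, while the arm keeps its last pose, push and grip.
It also fails if it takes over 72 s, if anything falls off the work surface, if the arm or the gripper's body presses on something with over 40 N, if the wrist force passes 120 N, or if a joint passes its speed limit or range.

## Robot

A 7-joint arm with a two-finger parallel gripper is mounted at the origin on the work surface. World frame = base frame: x ahead of the robot, y to its left, z up, the work surface at z = 0. Lengths are in mm, angles in rad, forces in N, time in s.
With the tool pointing down it reaches from about 400 to 875 mm from the base axis. Payload 6.5 kg.
Tool frame: the origin (TCP) lies on the mounting face of the last link; the fingertips stand 166 mm ahead of it and the grasp point (between the pads) lies 147 mm ahead of it; z points along the fingers, y is the line along which they close (so a half turn about z gives the same grasp; the last joint's range is limited). The gripper opens to 88 mm and grips with 3 to 60 N. Pads are 18 mm wide; open, the fingers measure 123 mm over their backs; the gripper's body (75 mm by 187 mm) begins 45 mm behind the grasp point.
Start: joints at [1.269, 0.536, -0.004, 1.538, 0.003, 1.067, -0.071], TCP at [151.855, -632.005, 404.716] pointing down, gripper open.
Joint ranges: [-2.7, 2.7], [-0.37, 2.16], [-1.27, 1.26], [0.24, 2.4], [-1.31, 4.45], [0.19, 1.91], [-2.76, 2.76]. Speed limits (rad/s): [2.39, 2.39, 3.14, 3.14, 3.14, 3.14, 3.14].

## Interface

Orientations are given as a rotation vector (axis times angle).
In Python, from rig import robot, optics gives the robot as it stands.
- The arm moves only by the shell command python3 -m jog 'ROWS' [FORCE]. ROWS is JSON, a list that holds one entry, the list of rows, each a list of 5 numbers: the finger opening in cm, from 0 to 8.81, then the shift along the tool's x, y, z in cm, then the turn about the tool's z in rad. In form: [[[jaw, dx, dy, dz, turn], ...]]. A call has exactly 8 rows; each row shifts and turns the commanded pose from where the row before left it, along the tool's axes as they then stand; what a row does not reach is not made up. A row lasts 1/12 s, in which the tool goes at most 41.7 mm and 7.16 degrees, less where a joint would pass 70% of its speed; a pose out of reach is approached as far as the arm can. A call is refused whole if a number of a shift passes 4.17 or a number of a turn 0.125, either way. A call with a gripper value outside its range is refused whole. The fingers move at their own pace and stop on an object; FORCE is the grip in N (left out, the last holds). Time passes only in rows, so rows that do not move let the fingers close, or fill a call up. It gives the time, the measured TCP pose, the force, the opening and the grip force at its end, in the units of the state.
- robot.get_state(): the state, without advancing time (a new reading comes with each control period).
- optics.grab_frame(name): name is "scene" or "top" or "wrist"; returns the picture (400x640x3 uint8, blue, green, red); there is no depth.
- optics.get_calibration(name): a dict with "intrinsics" (3x3 intrinsics, pixels), "xyz" and "rotation" of the camera in the world. Camera axes: x right, y down, z forward; pixel columns grow to the right and rows downward; lengths in mm; the calibration is good to about 2 mm. A picture is of the moment at which its call begins: read the wrist's pose just before it. get_calibration takes no time and is no camera call; for the wrist camera it gives the pose at the moment of the call.
- robot.close_job(): hands the job in; it is judged then, once.
Trained networks look in the newest picture that a camera, given by its name, has taken for a name from the list of things; names that differ only in an ending like _2 or _b are one class to them, and where a whole thing is asked for, a point or a joint stands for the part that bears it (a point fixed in the world has none). Each returns a list of dicts, best first, with "confidence" (0 to 1); they miss things now and then, are a little off and sometimes report something else, mostly with a low value. They report only what shows in the picture. A call takes as long as a camera call.
- optics.look_for(camera, target): "centre" ([x, y, z] in mm, in world coordinates, good to about 4 mm: the middle of the surface that is visible of it).
- optics.silhouettes(camera, target): "mask" (400x640 bool, what is visible of it).
- optics.pinpoint(camera, target): "centre" ([x, y, z] in mm, in world coordinates, good to about 4 mm: a listed point, or the origin of a listed thing).
The state is a dict: "t": time; "joints": joint angles; "qvel": joint speeds; "joint_torque": joint torques, N m; "tool_pos": TCP position; "tcp_rot": TCP orientation; "force": force on the tool from outside, world axes, zero at the start; "moment": the same for the moment, N m; "grip_width": finger opening in mm; "grasp_force": force on a finger pad.
Only numpy, scipy, OpenCV 4.12 (cv2) and the standard library are available. Lean on these libraries where they do the work, as an engineer would, in place of code of your own. Each camera call takes 0.05 s, during which the arm holds its last target. There are 200 camera calls.

## Working session

There is one attempt and no reset: what is moved stays moved. The work goes in short steps, Python scripts to look and compute and a shell command to move; the robot and the scene stay as the last step left them, time stands still between calls to the robot, and variables do not carry over. Pictures are saved under pics/ and viewed, at most 11 in all, crops included, and the job is handed in when it is done.

```bash
mkdir -p pics; cat > h.py <<'E'
from rig import robot, optics
import numpy as np, cv2
from scipy.spatial.transform import Rotation as R
def look(cam, names):
    img=optics.grab_frame(cam)
    for n in names:
        r=optics.pinpoint(cam,n)
        print(cam,n,[(np.round(d["centre"],0).tolist(),round(d["confidence"],2)) for d in r[:2]])
    return img
def proj(cam,p):
    c=optics.get_calibration(cam);q=np.array(c["rotation"]);
    q=R.from_rotvec(q).as_matrix() if q.shape==(3,) else q
    v=q.T@(np.array(p)-np.array(c["xyz"]));u=np.array(c["intrinsics"])@v;return u[:2]/u[2]
def delta(target,yaw=None):
    s=robot.get_state();M=R.from_rotvec(s["tcp_rot"]).as_matrix()
    g=np.array(s["tool_pos"])+147*M[:,2]
    print("grasp",g.round(1),"axes x",M[:,0].round(3),"y",M[:,1].round(3),"z",M[:,2].round(3))
    print("d tool cm",(M.T@(np.array(target)-g)/10).round(2))
E
python3 - <<'E'
from h import *
a=look("scene",["clamp","handle_grip","trigger_grip","puller_grip","puller_eye","puller_tail","rack","hook_tip","hook_root","pad","sensor","jaw"])
b=look("top",["clamp","handle_grip","trigger_grip","puller_grip","puller_eye","puller_tail","rack","hook_tip","hook_root","pad","sensor","jaw","bead_pad","gauge","valve_core"])
cv2.imwrite("pics/a.png",a);cv2.imwrite("pics/b.png",b)
for c in("scene","top","wrist"):print(c,optics.get_calibration(c)["xyz"])
print(robot.get_state())
delta([0,0,0])
E
```

```text
scene clamp [([536.0, -116.0, -1.0], 0.89), ([606.0, 332.0, 4.0], 0.19)]
scene handle_grip [([534.0, -90.0, 125.0], 0.76)]
scene trigger_grip [([528.0, -45.0, 123.0], 0.78), ([536.0, -122.0, -1.0], 0.29)]
scene puller_grip [([560.0, -192.0, 16.0], 0.64)]
scene puller_eye [([630.0, -180.0, 19.0], 0.75)]
scene puller_tail []
scene rack [([607.0, 330.0, -2.0], 0.74)]
scene hook_tip [([585.0, 278.0, 257.0], 0.78), ([472.0, -203.0, 20.0], 0.51)]
scene hook_root [([618.0, 289.0, 215.0], 0.8)]
scene pad [([550.0, -154.0, 33.0], 0.56)]
scene sensor [([564.0, -243.0, 10.0], 0.81), ([524.0, -44.0, 108.0], 0.39)]
scene jaw [([539.0, -124.0, -1.0], 0.93), ([537.0, -119.0, -0.0], 0.62)]
top clamp [([534.0, -113.0, 0.0], 0.56), ([584.0, 281.0, 256.0], 0.44)]
top handle_grip [([533.0, -88.0, 125.0], 0.61)]
top trigger_grip [([521.0, -47.0, 123.0], 0.58)]
top puller_grip [([563.0, -192.0, 18.0], 0.81)]
top puller_eye [([629.0, -182.0, 18.0], 0.61)]
top puller_tail [([478.0, -204.0, 18.0], 0.82)]
top rack [([608.0, 333.0, -1.0], 0.83)]
top hook_tip [([582.0, 280.0, 255.0], 0.76)]
top hook_root [([615
[... 560 characters left out ...]
el': array([ 0.0004196 ,  0.00028821, -0.00022591,  0.00051798, -0.00036204,
       -0.0012499 , -0.00073441]), 'joint_torque': array([-2.37317026e-04, -5.70892918e+01,  9.89948474e-01, -2.51916969e+01,
       -5.62652433e-02,  1.07898843e-02,  6.05499991e-06]), 'tool_pos': array([ 151.85900502, -631.98377639,  404.69944845]), 'tcp_rot': array([-3.11975675e+00, -3.69584417e-01,  9.03854053e-05]), 'force': array([ 0.48549143, -0.67159084, -0.20647663]), 'moment': array([-0.03885217, -0.05383029, -0.01568257]), 'grasp_force': 0.0, 'grip_width': 88.29663177217228}
grasp [ 151.9 -632.   257.7] axes x [ 0.972  0.234 -0.   ] y [ 0.234 -0.972 -0.   ] z [-0.  0. -1.]
d tool cm [  0.   -65.    25.77]
```

View pics/a.png

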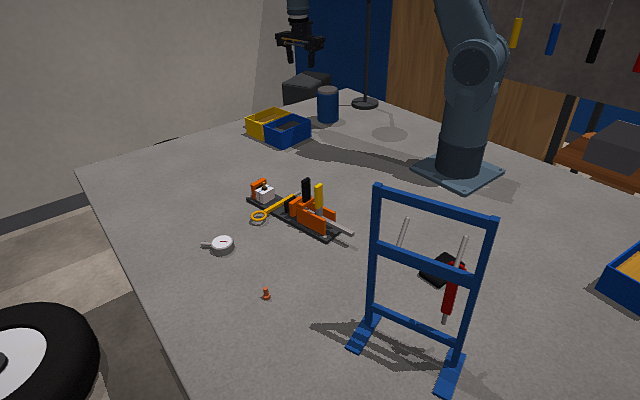

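View pics/b.png

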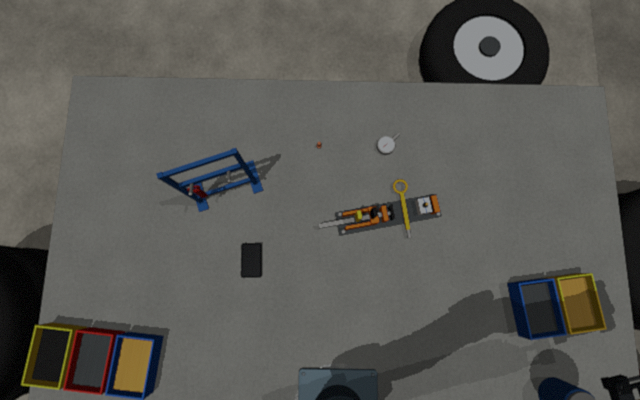

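The scene picture shows the clamp at about (300,205), with the puller across it and its ring at (259,216). The rack is at about (430,280), with the free hook at (403,232). The top picture agrees, with the ring at (400,186) and the hook root near (230,180). The heights and distances match the sizes given. I'm moving above the puller now.

```bash
python3 -m jog '[[[8.8,3.13,-2.08,0,0.01],[8.8,3.13,-2.08,0,0.01],[8.8,3.13,-2.08,0,0.01],[8.8,3.13,-2.08,0,0.01],[8.8,3.13,-2.08,0,0.01],[8.8,3.13,-2.08,0,0.01],[8.8,3.13,-2.08,0,0.01],[8.8,3.13,-2.08,0,0.01]]]' 30
python3 -m jog '[[[2.6,3.0,-2.3,0,0],[2.6,3.0,-2.3,0,0],[2.6,3.0,-2.3,0,0],[2.6,3.0,-2.3,0.5,0],[2.6,3.0,-2.3,1,0],[2.6,3.0,-2.3,1,0],[2.6,3.0,-2.3,1,0],[2.6,0,0,1,0]]]'
python3 - <<'E'
from h import *
delta([561,-192,150])
a=look("wrist",["puller_grip","puller_eye","puller_tail","sensor","pad","clamp","handle_grip"])
for n,p in dict(eye=(629.5,-181,18),grip=(561,-192,18),tail=(478,-204,18)).items():print(n,proj("wrist",p).round())
cv2.imwrite("pics/c.png",a)
E
```

```text
t: 2.12
tool_pos: [365.0, -417.6, 405.0]
tcp_rot: [3.132, 0.243, 0.0]
force: [0.3, -0.7, 0.2]
grip_width: 88.0
grasp_force: 0.0
t: 2.78
tool_pos: [551.5, -219.5, 359.6]
tcp_rot: [-3.127, -0.261, -0.008]
force: [-0.5, 1.1, 1.4]
grip_width: 36.6
grasp_force: 0.0
grasp [ 552.1 -218.8  212.6] axes x [0.986 0.166 0.005] y [ 0.166 -0.986 -0.004] z [ 0.005  0.004 -1.   ]
d tool cm [ 1.28 -2.48  6.28]
wrist puller_grip [([557.0, -192.0, 20.0], 0.9)]
wrist puller_eye [([629.0, -179.0, 19.0], 0.94)]
wrist puller_tail [([470.0, -206.0, 20.0], 0.97)]
wrist sensor [([571.0, -248.0, 10.0], 0.69), ([538.0, -86.0, 121.0], 0.5)]
wrist pad [([549.0, -161.0, 35.0], 0.75)]
wrist clamp [([541.0, -115.0, -2.0], 0.92), ([470.0, -207.0, 23.0], 0.75)]
wrist handle_grip [([537.0, -87.0, 122.0], 0.87), ([558.0, -192.0, 10.0], 0.29)]
eye [288.  92.]
grip [290. 161.]
tail [292. 234.]
```

View pics/c.png

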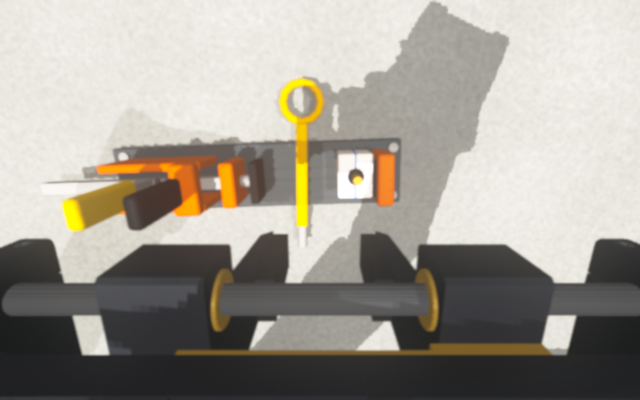

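The wrist picture shows the puller vertical at column ~302, ring at (301,101), with clear gaps to the pad (~262) and the housing (~338). The arm was still settling when it was taken, so I'll measure again standing still.

```bash
python3 -m jog '[[[2.6,0,0,0,0],[2.6,0,-1,1,0],[2.6,0,-1,1,0],[2.6,0,-0.5,1,0],[2.6,0,0,0,0],[2.6,0,0,0,0],[2.6,0,0,0,0],[2.6,0,0,0,0]]]'
python3 - <<'E'
from h import *
a=look("wrist",["puller_grip","puller_eye","puller_tail"])
m=cv2.inRange(cv2.cvtColor(a,cv2.COLOR_BGR2HSV),(20,120,120),(35,255,255))
r=optics.silhouettes("wrist","puller")
for d in r[:1]:
  k=d["mask"];
  for row in range(0,400,20):
    x=np.where(k[row])[0]
    if len(x):print(row,x.min(),x.max(),end='; ')
for n,p in dict(eye=(629,-180,18),grip=(558,-192,18),tail=(472,-206,18)).items():print(n,proj("wrist",p).round())
delta([550,-193,33])
E
```

```text
t: 3.85
tool_pos: [542.8, -203.5, 330.3]
tcp_rot: [3.131, 0.243, 0.002]
force: [-0.0, 0.6, 0.3]
grip_width: 25.9
grasp_force: 0.0
wrist puller_grip [([557.0, -193.0, 19.0], 0.92)]
wrist puller_eye [([626.0, -178.0, 17.0], 0.84)]
wrist puller_tail [([471.0, -206.0, 20.0], 0.82)]
80 292 336; 100 291 337; 120 308 320; 140 308 320; 160 309 320; 180 309 320; 200 309 320; 220 310 320; 240 310 321; eye [312.  90.]
grip [314. 169.]
tail [315. 252.]
grasp [ 542.7 -203.   183. ] axes x [0.988 0.155 0.   ] y [ 0.155 -0.988  0.   ] z [ 0. -0. -1.]
d tool cm [ 0.87 -0.88 15.  ]
```

```bash
python3 -m jog '[[[2.6,0.5,-0.5,2,0],[2.6,0.37,-0.38,3,0],[2.6,0,0,3,0],[2.6,0,0,3,0],[2.6,0,0,2,0],[2.6,0,0,1.3,0],[2.6,0,0,0.7,0],[2.6,0,0,0,0]]]' 30
python3 - <<'E'
from h import *
delta([550,-193,33])
E
python3 -m jog '[[[2.6,0,0,0,0],[1,0,0,0,0],[0.6,0,0,0,0],[0.6,0,0,0,0],[0.6,0,0,0,0],[0.6,0,0,0,0],[0.6,0,0,0,0],[0.6,0,0,0,0]]]' 30
```

```text
t: 4.77
tool_pos: [549.8, -192.7, 179.6]
tcp_rot: [-3.132, -0.245, 0.002]
force: [-0.7, 0.3, -1.1]
grip_width: 26.0
grasp_force: 0.0
grasp [ 549.7 -192.6   32.6] axes x [ 0.988  0.155 -0.001] y [ 0.155 -0.988 -0.   ] z [-0.001  0.    -1.   ]
d tool cm [ 0.03  0.04 -0.04]
t: 5.43
tool_pos: [550.2, -192.9, 180.4]
tcp_rot: [3.131, 0.244, 0.002]
force: [-1.1, -0.2, 6.8]
grip_width: 11.6
grasp_force: 30.0
```

```bash
python3 -m jog '[[[0.6,0,0,-1,0],[0.6,0,0,-2.5,0],[0.6,0,0,-4,0],[0.6,0,0,-4,0],[0.6,0,0,-4,0],[0.6,0,0,-4,0],[0.6,0,-1,-4,0],[0.6,0,-2,-4,0]]]' 30
python3 -m jog '[[[0.6,0,-3.5,0,0],[0.6,0,-3.7,0,0],[0.6,0,-3.7,0,0],[0.6,0,-3.7,0,0],[0.6,0,-3.7,0,0],[0.6,0,-3.7,0,0],[0.6,0,-3.7,0,0],[0.6,0,-3.7,0,0]]]'
python3 -m jog '[[[0.6,0,-3.7,0,0],[0.6,0,-3.7,0,0],[0.6,0,-3.5,0,0],[0.6,0,-1.5,0,-0.03],[0.6,0,0,0,-0.04],[0.6,0,0,0,-0.03],[0.6,0,0,0,0],[0.6,0,0,0,0]]]'
python3 - <<'E'
from h import *
delta([480,250,305])
a=look("wrist",["puller_eye","puller_grip","hook_tip","hook_root","rack"])
b=look("scene",["puller_eye","hook_tip","hook_root","rack"])
t=look("top",["puller_eye","hook_tip","hook_root"])
cv2.imwrite("pics/d.png",np.hstack([a[:, 80:480],cv2.resize(b[180:380,340:540],(400,400))]))
E
```

```text
t: 6.1
tool_pos: [544.5, -166.1, 454.7]
tcp_rot: [3.131, 0.239, 0.001]
force: [1.1, -0.6, -0.6]
grip_width: 11.5
grasp_force: 30.0
t: 6.77
tool_pos: [498.6, 127.6, 452.3]
tcp_rot: [3.132, 0.245, -0.0]
force: [0.1, 0.0, -1.2]
grip_width: 11.7
grasp_force: 30.0
t: 7.43
tool_pos: [480.4, 248.0, 452.0]
tcp_rot: [3.116, 0.399, -0.001]
force: [0.2, -0.3, -0.5]
grip_width: 11.6
grasp_force: 30.0
grasp [480.3 247.9 305. ] axes x [ 0.968  0.252 -0.001] y [ 0.252 -0.968  0.001] z [-0.    -0.001 -1.   ]
d tool cm [ 0.02 -0.22 -0.  ]
wrist puller_eye [([524.0, -47.0, 109.0], 0.3), ([527.0, -46.0, 123.0], 0.25)]
wrist puller_grip [([485.0, 248.0, 293.0], 0.94), ([547.0, -159.0, 39.0], 0.54)]
wrist hook_tip [([582.0, 275.0, 254.0], 0.75)]
wrist hook_root []
wrist rack [([604.0, 329.0, -0.0], 0.91), ([547.0, -156.0, 37.0], 0.66)]
scene puller_eye [([559.0, 272.0, 290.0], 0.62), ([757.0, -142.0, 4.0], 0.47)]
scene hook_tip [([584.0, 278.0, 258.0], 0.58)]
scene hook_root [([617.0, 296.0, 214.0], 0.66)]
scene rack [([606.0, 329.0, 3.0], 0.79), ([757.0, 60.0, -0.0], 0.74)]
top puller_eye [([558.0, 270.0, 287.0], 0.45), ([537.0, -127.0, -3.0], 0.4)]
top hook_tip [([581.0, 277.0, 260.0], 0.7)]
top hook_root [([617.0, 289.0, 215.0], 0.67)]
```

View pics/d.png

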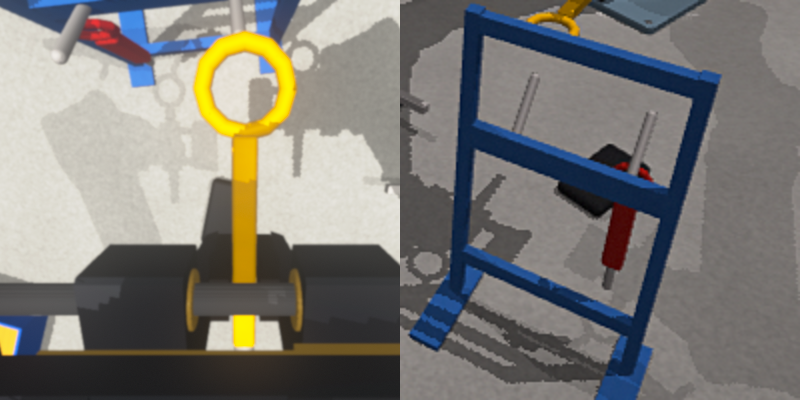

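The left half (wrist) shows the ring centred at about (245,85), with the free hook just behind it at column ~238. The right half (scene) shows the hook free and the ring above and in front of it. I'm moving the ring over the tip.

```bash
python3 -m jog '[[[0.6,0,0,0,-0.03],[0.6,0,0,0,-0.03],[0.6,0.8,0.15,0,0],[0.6,1.0,0.2,0,0],[0.6,0.86,0.15,0.5,0],[0.6,0,0,0.5,0],[0.6,0,0,0,0],[0.6,0,0,0,0]]]'
python3 - <<'E'
from h import *
delta([480,250,305])
a=look("wrist",["puller_eye","hook_tip"])
b=look("scene",["puller_eye","hook_tip","hook_root"])
t=look("top",["puller_eye","hook_tip","hook_root"])
cv2.imwrite("pics/e.png",np.hstack([a[0:200, 220:420],cv2.resize(b[180:280,370:470],(300,300))[:200],cv2.resize(t[130:230,180:280],(200,200))]))
E
```

```text
t: 8.85
tool_pos: [507.1, 252.0, 441.1]
tcp_rot: [3.102, 0.494, -0.003]
force: [-0.7, -0.4, -1.1]
grip_width: 11.6
grasp_force: 30.0
grasp [506.9 251.9 294.1] axes x [ 0.951  0.31  -0.002] y [ 0.31  -0.951  0.   ] z [-0.002 -0.001 -1.   ]
d tool cm [-2.62 -0.65 -1.09]
wrist puller_eye []
wrist hook_tip [([582.0, 280.0, 254.0], 0.57), ([529.0, -46.0, 121.0], 0.27)]
scene puller_eye [([585.0, 278.0, 284.0], 0.72)]
scene hook_tip [([588.0, 279.0, 258.0], 0.57), ([518.0, 255.0, 272.0], 0.26)]
scene hook_root [([617.0, 293.0, 217.0], 0.75)]
top puller_eye [([584.0, 277.0, 278.0], 0.44)]
top hook_tip [([584.0, 279.0, 257.0], 0.93)]
top hook_root [([618.0, 289.0, 217.0], 0.79)]
```

View pics/e.png

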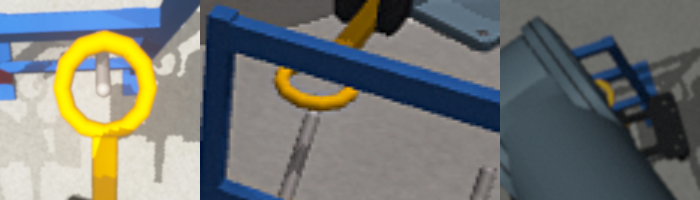

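The wrist view shows the hook tip at (103,90), inside the ring centred at (105,82), so it's aligned. I'm lowering along the hook.

```bash
python3 -m jog '[[[0.6,0,0,1,0],[0.6,0,0,1,0],[0.6,0.3,0,0.5,0],[0.6,0.4,0,0.5,0],[0.6,0.4,0,0.5,0],[0.6,0.4,0,0.5,0],[0.6,0.25,0,0.3,0],[0.6,0,0,0,0]]]'
python3 - <<'E'
from h import *
delta([480,250,305])
a=look("wrist",["puller_eye"])
b=look("scene",["puller_eye"])
cv2.imwrite("pics/f.png",np.hstack([a[0:200, 220:420],cv2.resize(b[180:280,370:470],(300,300))[:200]]))
E
```

```text
t: 10.07
tool_pos: [524.4, 257.5, 398.1]
tcp_rot: [3.102, 0.494, -0.001]
force: [0.6, 0.3, -1.3]
grip_width: 11.5
grasp_force: 30.0
grasp [524.3 257.5 251.1] axes x [ 0.951  0.31  -0.001] y [ 0.31  -0.951  0.   ] z [-0.001 -0.    -1.   ]
d tool cm [-4.44 -0.66 -5.39]
wrist puller_eye [([542.0, -125.0, -4.0], 0.51)]
scene puller_eye [([598.0, 285.0, 237.0], 0.84)]
```

View pics/f.png

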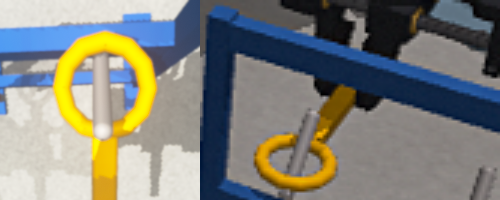

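The hook runs through the ring in both views. I'll release and back away.

```bash
python3 -m jog '[[[2,0,0,0,0],[4,0,0,0,0],[6,0,0,0,0],[6,0,0,0,0],[6,0,0,0,0],[6,-1,0,0,0],[6,-3,0,0,0],[6,-4,0,0,0]]]'
python3 - <<'E'
from h import *
delta([480,250,305])
b=look("scene",["puller_eye","puller_tail","puller_grip"])
cv2.imwrite("pics/g.png",cv2.resize(b[160:360,330:530],(500,500)))
E
```

```text
t: 10.93
tool_pos: [448.6, 232.7, 398.9]
tcp_rot: [-3.101, -0.492, -0.002]
force: [-0.8, 1.2, 0.9]
grip_width: 59.9
grasp_force: 0.0
grasp [448.7 233.  251.9] axes x [0.951 0.309 0.002] y [ 0.309 -0.951 -0.001] z [ 0.001  0.002 -1.   ]
d tool cm [ 3.51 -0.66 -5.3 ]
scene puller_eye [([616.0, 288.0, 215.0], 0.89)]
scene puller_tail [([590.0, 285.0, 60.0], 0.6), ([751.0, 64.0, -1.0], 0.58)]
scene puller_grip [([605.0, 282.0, 145.0], 0.7), ([547.0, -159.0, 34.0], 0.7)]
```

View pics/g.png

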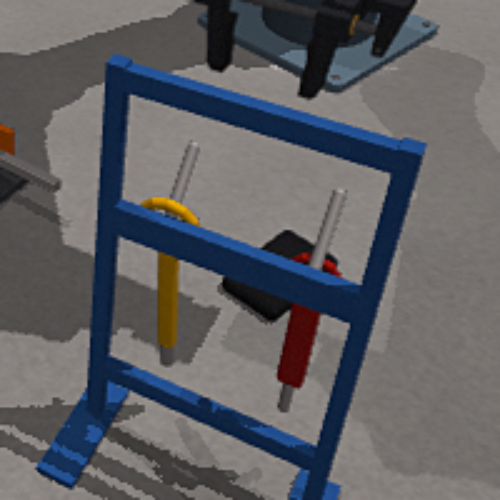

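The puller hangs freely by its eye on the hook: ring at (168,210), bar straight down to (165,355). Next I go above the trigger and handle.

```bash
python3 -m jog '[[[8.8,-0.2,3,0,0],[8.8,-0.2,4,0,0],[8.8,-0.2,4,0,0],[8.8,-0.2,4,0,0],[8.8,-0.2,4,0,0],[8.8,-0.2,4,0,0],[8.8,-0.2,4,0,0],[8.8,-0.2,3,0,0]]]' 20
python3 -m jog '[[[8.8,0,1,1,0.03],[8.8,0,0,2,0.03],[8.8,0,0,2,0.036],[8.8,0,0,0,0],[8.8,0,0,0,0],[8.8,0,0,0,0],[8.8,0,0,0,0],[8.8,0,0,0,0]]]'
python3 - <<'E'
from h import *
delta([530.4,-67.2,124])
a=look("wrist",["handle_grip","trigger_grip","pad","sensor","clamp","jaw"])
for n,p in dict(h=(534.7,-88.3,122),t=(526,-46,122)).items():print(n,proj("wrist",p).round())
cv2.imwrite("pics/h.png",a)
b=look("scene",["handle_grip","trigger_grip","pad","sensor","clamp","jaw"])
E
```

```text
t: 11.8
tool_pos: [527.7, -61.6, 399.5]
tcp_rot: [3.102, 0.489, 0.003]
force: [0.5, 0.5, 0.6]
grip_width: 88.1
grasp_force: 0.0
t: 12.47
tool_pos: [529.6, -66.7, 350.1]
tcp_rot: [3.122, 0.346, 0.003]
force: [0.1, -0.1, 0.5]
grip_width: 87.9
grasp_force: 0.0
grasp [529.9 -66.8 203.1] axes x [0.976 0.219 0.002] y [ 0.219 -0.976  0.001] z [ 0.002 -0.    -1.   ]
d tool cm [0.03 0.05 7.91]
wrist handle_grip [([536.0, -87.0, 121.0], 0.56)]
wrist trigger_grip [([526.0, -44.0, 122.0], 0.62)]
wrist pad [([547.0, -158.0, 36.0], 0.82)]
wrist sensor [([569.0, -247.0, 9.0], 0.86)]
wrist clamp [([541.0, -116.0, -3.0], 0.79)]
wrist jaw [([540.0, -126.0, -1.0], 0.81), ([567.0, -248.0, 10.0], 0.54)]
h [353. 211.]
t [293. 210.]
scene handle_grip [([538.0, -88.0, 122.0], 0.78), ([528.0, -44.0, 126.0], 0.66)]
scene trigger_grip [([527.0, -44.0, 121.0], 0.77)]
scene pad [([547.0, -159.0, 35.0], 0.59)]
scene sensor [([568.0, -245.0, 9.0], 0.5), ([609.0, 290.0, 144.0], 0.16)]
scene clamp [([537.0, -116.0, -3.0], 0.7)]
scene jaw [([538.0, -123.0, -2.0], 0.7), ([532.0, -89.0, 122.0], 0.63)]
```

View pics/h.png

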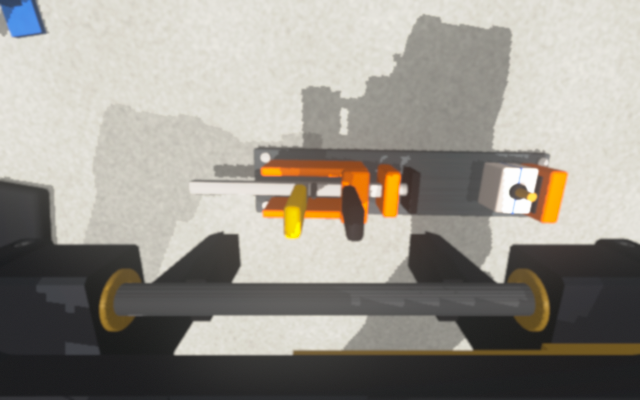

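The wrist view shows the trigger top near (293,230) and the handle top near (353,230), centred between the open fingers. The clamp is level in the image. I'm descending, then doing a first careful stroke.

```bash
python3 -m jog '[[[8.8,0.1,0,1,0],[8.8,0,0,2,0],[8.8,0,0,2,0],[8.8,0,0,2,0],[8.8,0,0,0.9,0],[7,0,0,0,0],[5.8,0,0,0,0],[5.8,0,0,0,0]]]' 25
python3 -m jog '[[[5.5,0,0,0,0],[5.2,0,0.1,0,0],[5.2,0,0,0,0],[5.2,0,0,0,0],[5.2,0,0,0,0],[5.2,0,0,0,0],[5.2,0,0,0,0],[5.2,0,0,0,0]]]'
python3 - <<'E'
from h import *
delta([531,-66.3,124])
print(robot.get_state()["force"])
E
python3 -m jog '[[[4.8,0,0.2,0,0],[4.4,0,0.2,0,0],[4.0,0,0.2,0,0],[3.6,0,0.2,0,0],[3.1,0,0.2,0,0],[3.1,0,0,0,0],[3.1,0,0,0,0],[3.1,0,0,0,0]]]'
python3 - <<'E'
from h import *
delta([531,-66.3,124])
b=look("scene",["handle_grip","trigger_grip","pad","jaw"])
E
```

```text
t: 13.83
tool_pos: [530.5, -66.7, 270.8]
tcp_rot: [3.122, 0.345, 0.002]
force: [0.7, -0.2, 0.5]
grip_width: 70.4
grasp_force: 0.0
t: 14.5
tool_pos: [530.6, -67.5, 270.8]
tcp_rot: [-3.123, -0.345, -0.002]
force: [-1.8, 2.4, 5.7]
grip_width: 52.1
grasp_force: 4.3
grasp [530.8 -67.4 123.8] axes x [0.976 0.218 0.001] y [ 0.218 -0.976  0.   ] z [ 0.001  0.    -1.   ]
d tool cm [ 0.05 -0.11 -0.02]
[-1.78001278  2.42552978  5.67859872]
t: 15.17
tool_pos: [532.6, -77.4, 270.7]
tcp_rot: [-3.123, -0.344, -0.001]
force: [-1.0, 1.4, 5.6]
grip_width: 31.7
grasp_force: 24.9
grasp [532.7 -77.4 123.7] axes x [0.976 0.218 0.001] y [ 0.218 -0.976  0.   ] z [ 0.001  0.    -1.   ]
d tool cm [ 0.07 -1.12 -0.03]
scene handle_grip [([618.0, 292.0, 217.0], 0.3)]
scene trigger_grip [([534.0, -69.0, 120.0], 0.63)]
scene pad [([604.0, 330.0, 3.0], 0.65), ([550.0, -176.0, 34.0], 0.5)]
scene jaw [([754.0, 63.0, 2.0], 0.35)]
```

The first stroke went home and the pad moved along. Two more strokes, then I measure.

```bash
for i in 1 2; do python3 -m jog '[[[3.8,0,-0.3,0,0],[4.6,0,-0.4,0,0],[5.4,0,-0.4,0,0],[5.7,0,-0.1,0,0],[5.7,0,0,0,0],[5.7,0,0,0,0],[5.7,0,0,0,0],[5.7,0,0,0,0]]]' 25
python3 -m jog '[[[5.3,0,0.2,0,0],[4.8,0,0.25,0,0],[4.3,0,0.25,0,0],[3.8,0,0.25,0,0],[3.2,0,0.25,0,0],[3.1,0,0,0,0],[3.1,0,0,0,0],[3.1,0,0,0,0]]]'; 
python3 - <<'E'
from h import *
b=look("scene",["trigger_grip","pad","sensor"])
a=look("wrist",["pad","sensor"])
cv2.imwrite("pics/i.png",np.hstack([cv2.resize(b[150:250,230:350],(480,400)),a[100:300,280:600].repeat(1,0)][:1]));cv2.imwrite("pics/iw.png",a)
E
done
```

```text
t: 16.08
tool_pos: [529.5, -65.6, 269.6]
tcp_rot: [-3.122, -0.345, 0.001]
force: [-0.1, 1.3, 0.5]
grip_width: 57.1
grasp_force: 0.0
t: 16.75
tool_pos: [531.9, -77.6, 269.7]
tcp_rot: [-3.122, -0.344, 0.002]
force: [-3.3, 3.2, -0.6]
grip_width: 31.9
grasp_force: 24.9
scene trigger_grip [([532.0, -64.0, 125.0], 0.58)]
scene pad []
scene sensor [([567.0, -243.0, 10.0], 0.81), ([601.0, 282.0, 141.0], 0.43)]
wrist pad [([557.0, -199.0, 36.0], 0.9)]
wrist sensor [([568.0, -246.0, 10.0], 0.86)]
t: 17.77
tool_pos: [530.2, -65.7, 270.3]
tcp_rot: [3.122, 0.345, 0.002]
force: [0.5, -0.7, 0.3]
grip_width: 56.9
grasp_force: 0.0
t: 18.43
tool_pos: [532.5, -77.4, 270.2]
tcp_rot: [-3.123, -0.344, -0.001]
force: [-1.0, 3.9, 5.1]
grip_width: 32.0
grasp_force: 25.0
scene trigger_grip [([567.0, -246.0, 12.0], 0.58), ([530.0, -65.0, 124.0], 0.49)]
scene pad [([530.0, -64.0, 124.0], 0.6), ([562.0, -219.0, 36.0], 0.43)]
scene sensor [([566.0, -244.0, 12.0], 0.47)]
wrist pad [([560.0, -222.0, 38.0], 0.77)]
wrist sensor [([569.0, -247.0, 11.0], 0.67)]
```

View pics/iw.png

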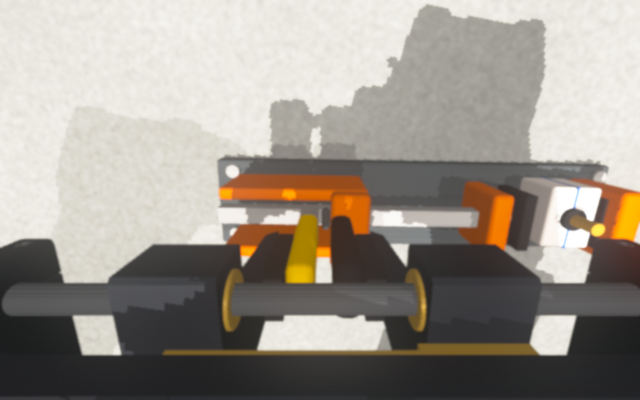

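The pad is about 14 mm from where it meets the seated housing: pad face at column ~512, housing face at ~522 in the wrist view. I'll do a partial stroke of about 10 mm first, so the final stroke has room left.

```bash
python3 -m jog '[[[3.8,0,-0.3,0,0],[4.6,0,-0.4,0,0],[5.4,0,-0.4,0,0],[5.7,0,-0.1,0,0],[5.7,0,0,0,0],[5.7,0,0,0,0],[5.7,0,0,0,0],[5.7,0,0,0,0]]]' 25
python3 -m jog '[[[5.3,0,0.2,0,0],[5.0,0,0.15,0,0],[4.7,0,0.15,0,0],[4.4,0,0.15,0,0],[4.4,0,0,0,0],[4.4,0,0,0,0],[4.4,0,0,0,0],[4.4,0,0,0,0]]]'
python3 -m jog '[[[4.9,0,-0.25,0,0],[5.4,0,-0.25,0,0],[5.7,0,-0.15,0,0],[5.7,0,0,0,0],[5.7,0,0,0,0],[5.7,0,0,0,0],[5.7,0,0,0,0],[5.7,0,0,0,0]]]'
python3 - <<'E'
from h import *
delta([531,-66.3,124])
a=look("wrist",["pad","sensor"])
b=look("scene",["pad","sensor"])
E
python3 -m jog '[[[5.3,0,0.2,0,0],[5.1,0,0.1,0,0],[4.9,0,0.1,0,0],[4.8,0,0.05,0,0],[4.8,0,0,0,0],[4.8,0,0,0,0],[4.8,0,0,0,0],[4.8,0,0,0,0]]]'
python3 - <<'E'
from h import *
a=look("wrist",["pad","sensor"])
b=look("scene",["pad","sensor"])
E
```

```text
t: 19.45
tool_pos: [529.6, -65.8, 269.8]
tcp_rot: [-3.123, -0.345, 0.001]
force: [-0.0, 0.5, 0.2]
grip_width: 57.1
grasp_force: 0.0
t: 20.12
tool_pos: [530.9, -71.7, 269.8]
tcp_rot: [-3.122, -0.345, 0.001]
force: [-2.7, 4.6, 0.7]
grip_width: 44.1
grasp_force: 3.4
t: 20.78
tool_pos: [529.8, -66.0, 270.0]
tcp_rot: [3.122, 0.344, 0.0]
force: [-0.2, -0.1, 0.2]
grip_width: 57.0
grasp_force: 0.0
grasp [529.9 -66.1 123. ] axes x [0.976 0.218 0.   ] y [ 0.218 -0.976  0.   ] z [ 0. -0. -1.]
d tool cm [ 0.1   0.05 -0.1 ]
wrist pad [([560.0, -230.0, 38.0], 0.85)]
wrist sensor [([568.0, -245.0, 9.0], 0.63)]
scene pad [([562.0, -227.0, 34.0], 0.49)]
scene sensor [([569.0, -246.0, 10.0], 0.56)]
t: 21.75
tool_pos: [530.6, -69.7, 270.0]
tcp_rot: [-3.122, -0.345, 0.001]
force: [-2.3, 4.9, 2.8]
grip_width: 47.5
grasp_force: 3.3
wrist pad [([561.0, -236.0, 36.0], 0.79)]
wrist sensor []
scene pad [([562.0, -234.0, 35.0], 0.38)]
scene sensor [([565.0, -249.0, 13.0], 0.6)]
```

```bash
python3 -m jog '[[[4.7,0,0.0,0,0],[4.6,0,0.05,0,0],[4.5,0,0.05,0,0],[4.4,0,0.05,0,0],[4.4,0,0,0,0],[4.4,0,0,0,0],[4.4,0,0,0,0],[4.4,0,0,0,0]]]'
python3 - <<'E'
from h import *
delta([531,-66.3,124])
a=look("wrist",["pad","sensor","trigger"])
E
python3 -m jog '[[[4.35,0,0.0,0,0],[4.3,0,0.05,0,0],[4.25,0,0.0,0,0],[4.2,0,0.05,0,0],[4.2,0,0,0,0],[4.2,0,0,0,0],[4.2,0,0,0,0],[4.2,0,0,0,0]]]'
python3 - <<'E'
from h import *
a=look("wrist",["pad","sensor"])
b=look("scene",["pad","sensor"])
cv2.imwrite("pics/j.png",cv2.resize(a[140:290,400:640],(800,500),interpolation=cv2.INTER_CUBIC))
E
```

```text
t: 22.72
tool_pos: [531.0, -71.5, 270.0]
tcp_rot: [-3.122, -0.345, 0.0]
force: [-1.5, 4.5, 2.7]
grip_width: 44.0
grasp_force: 7.3
grasp [530.9 -71.5 123. ] axes x [ 0.976  0.218 -0.   ] y [ 0.218 -0.976 -0.   ] z [-0.  0. -1.]
d tool cm [ 0.12 -0.51 -0.1 ]
wrist pad [([561.0, -238.0, 38.0], 0.6)]
wrist sensor [([537.0, -85.0, 124.0], 0.69), ([572.0, -244.0, 9.0], 0.61)]
wrist trigger [([524.0, -55.0, 108.0], 0.6)]
t: 23.58
tool_pos: [531.2, -72.5, 270.0]
tcp_rot: [-3.122, -0.345, 0.001]
force: [-3.7, 4.3, 4.2]
grip_width: 42.1
grasp_force: 9.2
wrist pad [([565.0, -239.0, 39.0], 0.75)]
wrist sensor [([570.0, -247.0, 10.0], 0.65)]
scene pad [([562.0, -234.0, 35.0], 0.47)]
scene sensor [([566.0, -248.0, 11.0], 0.47), ([536.0, -120.0, -3.0], 0.2)]
```

View pics/j.png

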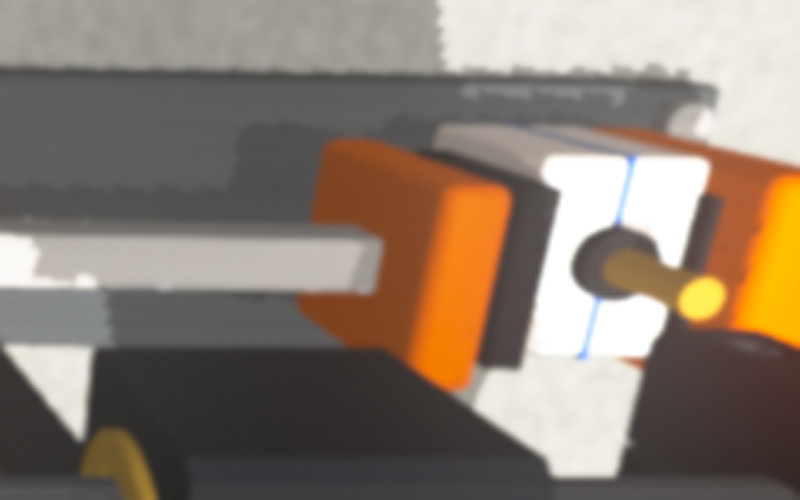

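The picture shows the pad flat against the housing and the housing against the anvil. From the grip force slope (3.3, 7.3, 9.2 N) the pad is about 5 mm in, and the visible gap between plate and pad face agrees. About 3 mm more is needed.

```bash
python3 -m jog '[[[4.15,0,0.0,0,0],[4.1,0,0.05,0,0],[4.05,0,0.0,0,0],[4.0,0,0.05,0,0],[3.9,0,0.05,0,0],[3.9,0,0,0,0],[3.9,0,0,0,0],[3.9,0,0,0,0]]]'
python3 -m jog '[[[3.9,0,0,0,0],[3.9,0,0,0,0],[3.9,0,0,0,0],[3.9,0,0,0,0],[3.9,0,0,0,0],[3.9,0,0,0,0],[3.9,0,0,0,0],[3.9,0,0,0,0]]]'
python3 - <<'E'
from h import *
delta([531,-66.3,124])
a=look("wrist",["pad","jaw"])
b=look("scene",["puller_eye","puller_grip","sensor"])
cv2.imwrite("pics/k.png",cv2.resize(a[140:290,400:640],(800,500),interpolation=cv2.INTER_CUBIC))
# expected gap pixels in crop for plate-front/pad-face top edges
o=np.array([536,-88.,0])+30*np.array([.219,-.976,0]);o[2]=0
u=np.array([.219,-.976,0]);v=np.array([.976,.219,0])
f=lambda x,y,z:(proj("wrist",o+x*u+y*v+[0,0,z])-[400,140])*800/240
print("pad face near top",f(118,-20,54).round())
for p in(4,6,8,10,12):print(p,f(98+p,-22,62).round(),f(98+p,-22,16).round())
E
```

```text
t: 24.55
tool_pos: [531.5, -73.9, 270.0]
tcp_rot: [-3.122, -0.345, 0.0]
force: [-2.4, 5.0, 5.1]
grip_width: 38.8
grasp_force: 12.1
t: 25.22
tool_pos: [531.5, -73.9, 270.0]
tcp_rot: [-3.122, -0.345, 0.001]
force: [-3.7, 4.1, 5.0]
grip_width: 39.4
grasp_force: 12.1
grasp [531.4 -73.9 123. ] axes x [ 0.976  0.218 -0.   ] y [ 0.218 -0.976 -0.   ] z [-0.  0. -1.]
d tool cm [ 0.12 -0.75 -0.1 ]
wrist pad [([561.0, -237.0, 39.0], 0.76)]
wrist jaw [([559.0, -208.0, -2.0], 0.72)]
scene puller_eye [([610.0, 288.0, 215.0], 0.79)]
scene puller_grip [([605.0, 283.0, 142.0], 0.92), ([538.0, -115.0, -3.0], 0.65)]
scene sensor [([571.0, -246.0, 10.0], 0.54)]
pad face near top [520. 344.]
4 [468. 369.] [340. 288.]
6 [478. 369.] [348. 288.]
8 [488. 369.] [356. 288.]
10 [498. 369.] [364. 288.]
12 [508. 369.] [373. 288.]
```

View pics/k.png

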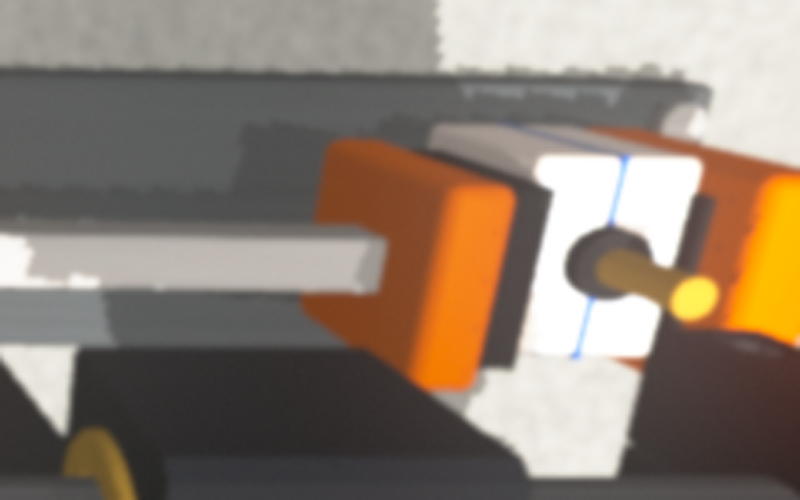

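About 7.1 mm in by force and about 7.3 mm by the change in the picture. I'll add roughly 0.7 mm, then settle.

```bash
python3 -m jog '[[[3.87,0,0.02,0,0],[3.83,0,0.02,0,0],[3.83,0,0,0,0],[3.83,0,0,0,0],[3.83,0,0,0,0],[3.83,0,0,0,0],[3.83,0,0,0,0],[3.83,0,0,0,0]]]'
python3 -m jog '[[[3.83,0,0,0,0],[3.83,0,0,0,0],[3.83,0,0,0,0],[3.83,0,0,0,0],[3.83,0,0,0,0],[3.83,0,0,0,0],[3.83,0,0,0,0],[3.83,0,0,0,0]]]'
```

```text
t: 26.23
tool_pos: [531.6, -74.2, 270.0]
tcp_rot: [-3.122, -0.345, 0.001]
force: [-2.8, 4.3, 3.6]
grip_width: 38.2
grasp_force: 12.8
t: 26.9
tool_pos: [531.6, -74.3, 270.0]
tcp_rot: [-3.122, -0.345, 0.001]
force: [-2.9, 4.0, 3.8]
grip_width: 38.3
grasp_force: 12.8
```

```bash
python3 -c "
from rig import robot
print(robot.close_job())"
```

```text
the job is handed in; nothing more can be done
None
```

The puller hangs by its eye on the free hook, released. The trigger is held squeezed, with the pad pressing the housing against the anvil at about 8 mm of its 12 mm (estimated from grip force). I handed the job in at about 27 s; no verdict came back.

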